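# Hook and snap the lid onto a spice tub

## Task

Close the open spice tub with the red lid lying beside it: pick the lid up by its white grip, hold it tilted and push its front tongue all the way into the black slot against the spring strip, then pivot the rear down until the yellow catch snaps over it and the lid lies flat. Work gently without forcing the lid against the tub, leave the tin, jar and price tag where they stand, and let go at the end.

Things in the scene. Friction and masses are not known exactly. Their poses are not given: they have to be found in the camera images.
- lid: Loose red lid, about 0.16 kg, plate 166 (x) x 116 (y) x 6 mm. Origin: centre of the plate's underside; z up out of its top, -x towards the white tongue, +x (rear) end marked by a white stripe. It starts lying flat on the counter left or right of the tub, its -x end roughly towards the robot. It cracks if its contact forces on the tub, all added, pass 60 N (the springs alone make 45 when shut).
- lid_tip (a point): Middle of the tongue's front lower edge, (-99, 0, 0) mm in the lid's frame, axes as the lid. The tongue is 70 mm wide (y), 4 mm thick, flush with the lid's underside, and sticks out 16 mm beyond the plate's front (-x) edge; 182 mm from tongue tip to rear edge.
- lid_rear (a point): Middle of the lid's rear lower edge, (83, 0, 0) mm in the lid's frame, axes as the lid.
- lid_grip (a point): Point inside the upright white grip rib near the middle of the lid's top, (10, 0, 30) mm in the lid's frame, axes as the lid. The rib is 12 mm thick (x = 4 to 16), 60 mm wide (y), from z = 6 to 46 mm: pinch it across its thickness, fingers closing along the lid's x.
- tub: Cream open tub with spice packets inside; it stands firm and never moves. Outside 203 (x) x 124 (y) mm. Origin: on the counter, 10 mm rearward of its middle; z up, -x towards the slot (robot's side), some yaw. Rim at z = 85 mm; the closed lid rests on it, frame parallel to the tub's, origin about (0, 0, 85) mm. Black slot at the front (slot), posts and catch at the rear (tub_rear).
- slot (a point): Middle of the slot's mouth at its floor, (-87, 0, 85) mm in the tub frame, axes as the tub. Slot 8.5 mm high, 76 mm wide (y), under a black bar x = -112..-87, z = 93.5..99.5. Inside, a spring strip (34 mm wide, face at x = -97) yields 4.5 mm, 2 to 9 N, to a rigid stop at x = -101.5. Push the tongue to that stop (10 to 15 N). There the lid can tilt rear up by 0.25 rad; hook it in at about 0.18.
- tub_rear (a point): Middle between two square-topped rear posts, at rim height, (83, 0, 85) mm in the tub frame, axes as the tub: the lid's rear lower edge ends here. Post inner faces x = 83, tops z = 91. The lid passes down inside them only with its tongue pressed 2 mm or more into the strip: keep it pushed while pivoting. A steel spring bar (x = 65..74) stands 5 mm above the rim; resists with 14 to 23 N.
- latch (a joint): Yellow spring catch, 40 mm wide, mid-rear of the tub, top 113 mm above the counter. Value: travel (m), 0 = home, grows as pushed back (+x). Nose overhangs the posts' inner faces by 5 mm, underside 7.5 mm above the rim (1.5 above a closed lid), sloped above. The lid's rear edge pushes it back going down; it springs home once the rear is within 1.5 mm of the rim (20 to 28 N down at the rear in all).
- tin: Bystander: red can with a paper band, 68 mm diameter, 85 mm high, origin under its middle, loose. It stands on the side of the tub opposite the lid.
- jar: Bystander: amber jar with a white cap, 60 mm diameter, 100 mm high, origin under its middle, loose, beyond the tub.
- tag: Bystander: price tag on a wooden foot, 100 mm wide (y), 80 mm high, origin under its middle, loose, beyond the tub.
There are look-alikes about, which are no part of the job. Several things look just like the tub: the one meant starts farthest to the robot's left. Several things have the shape of the lid; the one meant has the colours described above.

How it is judged:
By the outcome, as a careful person would: the job done as asked, in the order asked, and still so for the second after the job is handed in, with the robot touching nothing.
It also fails if it takes over 64 s, if anything falls off the work surface, if the arm or the gripper's body presses on something with over 40 N, if the wrist force passes 120 N, or if a joint passes its speed limit or range.

## Robot

A 6-joint arm with a two-finger parallel gripper is mounted at the origin on the work surface. World frame = base frame: x ahead of the robot, y to its left, z up, the work surface at z = 0. Lengths are in mm, angles in rad, forces in N, time in s.
With the tool pointing down it reaches from about 325 to 900 mm from the base axis. Payload 3.5 kg.
Tool frame: the origin (TCP) lies where the fingers leave the gripper's body, on its centre line; the fingertips stand 73 mm ahead of it and the grasp point (between the pads) lies 54 mm ahead of it; z points along the fingers, y is the line along which they close (so a half turn about z gives the same grasp; the last joint's range is limited). The gripper opens to 85 mm and grips with 20 to 120 N. Pads are 22 mm wide; open, the fingers measure 114 mm over their backs; the gripper's body (76 mm by 85 mm) begins 54 mm behind the grasp point. The pads swing forward as they close: fully open they stand 13 mm farther back than shut.
Start: joints at [-1.24, 0.276, -0.026, 1.268, 0, 1.467], TCP at [262.689, -567.112, 303.913] pointing down, gripper open.
Joint ranges: [-3.12, 3.12], [-0.85, 1.88], [-1.08, 1.24], [-1.95, 2.15], [-1.57, 1.53], [-3.14, 3.14]. Speed limits (rad/s): [2.57, 2.57, 3.14, 3.14, 3.14, 3.14].

## Interface

Orientations are given as a unit quaternion [x, y, z, w].
In Python, from bench import env gives the robot as it stands. The module is installed in compiled form; this text tells all that it offers. Calls block until the motion is done:
- env.move_pose(position, orientation): joint-space move of the TCP to a pose.
- env.move_straight(position, attitude=None, rate=150): straight line of the TCP; attitude=None keeps the orientation; rate is the mean speed in mm/s.
- env.movej(angles): joint-space move.
- env.let_go() and env.clamp(grasp_force=None): open the fingers fully, or close them until they stop; grasp_force is the grip in N (None keeps the last).
- env.sleep(seconds).
- env.solve_ik(position, orientation): joint angles nearest the present ones, or None.
- env.observe(): the state.
- env.get_image(name): name is "side" or "top" or "wrist"; returns a dict with "color" (384x512x3 uint8, blue, green, red), "fx", "fy", "cx", "cy" (pixels), "k1" (the pictures are not rectified: a ray, as slopes to the right and down, at radius r is drawn at 1 + k1 r^2 times it, then the intrinsics apply), "extrinsics" (4x4, takes a point from camera to world coordinates). Camera axes: x right, y down, z forward; pixel columns grow to the right and rows downward; lengths in mm; the calibration is good to about 2 mm. A picture is of the moment at which its call begins. There is no depth.
A pose or a line that the arm cannot do raises env.PlanningError and nothing moves.
- env.sign_off(): hands the job in; it is judged then, once.
The state is a dict: "time": time; "joint_positions": joint angles; "dq": joint speeds; "joint_efforts": joint torques, N m; "position": TCP position; "eef_rot": TCP orientation; "contact_force": force on the tool from outside, world axes, zero at the start; "moment": the same for the moment, N m; "gripper_width": finger opening in mm; "finger_force": force on a finger pad.
Only numpy, scipy, OpenCV 4.12 (cv2) and the standard library are available. Lean on these libraries where they do the work, as an engineer would, in place of code of your own. Each camera call takes 0.05 s, during which the arm holds its last target. There are 200 camera calls.

## Working session

There is one attempt and no reset: what is moved stays moved. The work goes in short steps, each a Python script; the robot and the scene stay as the last script left them, time stands still between calls to the robot, and variables do not carry over. Pictures are saved under pics/ and viewed, at most 10 in all, crops included, and the job is handed in when it is done.

```bash
mkdir -p pics
python3 - <<'E'
from bench import env
import cv2
for n in("top","side"):
    im=env.get_image(n); cv2.imwrite(f"pics/{n}0.png",im["color"])
    print(n,im["fx"],im["fy"],im["cx"],im["cy"],im["k1"],im["extrinsics"])
print(env.observe())
E
```

```text
top 425.19311107825814 425.19311107825814 257.55105785461757 192.56343532000312 -0.12153286079433166 [[ 1.80261788e-02 -9.98536102e-01  5.09971467e-02  4.85685018e+02]
 [-9.99826814e-01 -1.82385037e-02 -3.70113792e-03  4.57540805e+01]
 [ 4.62583148e-03 -5.09215974e-02 -9.98691941e-01  1.38871416e+03]
 [ 0.00000000e+00  0.00000000e+00  0.00000000e+00  1.00000000e+00]]
side 381.26756250537915 381.26756250537915 253.69401194741377 192.19934605048434 -0.08744389861143805 [[-8.97661507e-01 -2.51472540e-01  3.61891393e-01  1.65497661e+02]
 [-4.40669770e-01  5.19187919e-01 -7.32293696e-01  8.04830009e+02]
 [-3.73788373e-03 -8.16826460e-01 -5.76871357e-01  6.63445743e+02]
 [ 0.00000000e+00  0.00000000e+00  0.00000000e+00  1.00000000e+00]]
{'time': 0.1, 'joint_positions': array([-1.24043428e+00,  2.77071244e-01, -2.77660866e-02,  1.26807468e+00,
       -1.11737722e-05,  1.46740851e+00]), 'dq': array([ 0.00011867, -0.0012213 ,  0.00302526, -0.00096796, -0.00093789,
       -0.00074809]), 'joint_efforts': array([ 1.81436540e-04, -4.46709216e+01,  2.96128213e+01,  8.46702402e-03,
       -8.62266870e-05,  4.56614544e-06]), 'position': array([ 262.47490806, -566.5604624 ,  302.85200406]), 'eef_rot': array([ 9.76574117e-01,  2.15178704e-01, -1.25344642e-04, -1.05040268e-03]), 'contact_force': array([-0.05664311,  0.62976749, -0.28721178]), 'moment': array([ 0.02055973,  0.03093525, -0.02738798]), 'finger_force': 0.0, 'gripper_width': 84.9634320093567}
```

View pics/top0.png

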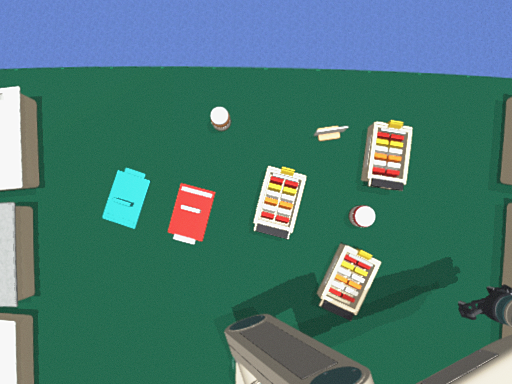

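View pics/side0.png

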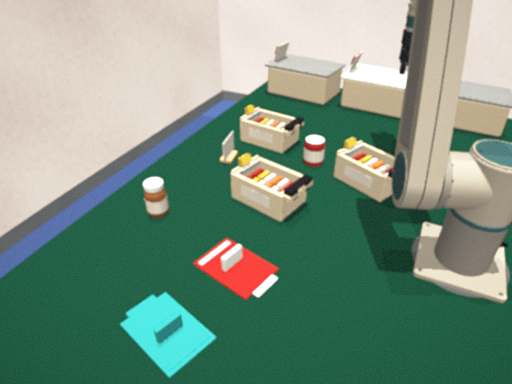

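The top view shows the red lid at about (192,212), with its tongue at (184,240) and its rear stripe at (197,189). The leftmost tub is at about (280,203), slot bar (271,231), catch (287,171). Next I'll look from close up with the wrist camera.

```bash
cat > h.py <<'E'
from bench import env
import numpy as np, cv2
from scipy.spatial.transform import Rotation as R
def cam(im):
    K=np.array([[im["fx"],0,im["cx"]],[0,im["fy"],im["cy"]],[0,0,1.]])
    E=np.array(im["extrinsics"]);return K,np.array([im["k1"],0,0,0,0]),E
def toworld(im,uv,z):
    K,d,E=cam(im); p=cv2.undistortPoints(np.array(uv,float).reshape(-1,1,2),K,d).reshape(-1,2)
    r=np.c_[p,np.ones(len(p))]@E[:3,:3].T; o=E[:3,3]
    return o+r*((np.broadcast_to(z,len(p))-o[2])/r[:,2])[:,None]
def proj(im,P):
    K,d,E=cam(im); W=np.linalg.inv(E)
    return cv2.projectPoints(np.array(P,float).reshape(-1,1,3),cv2.Rodrigues(W[:3,:3])[0],W[:3,3],K,d)[0].reshape(-1,2)
def down(yaw):  # tool z down, tool y along world heading yaw
    y=np.array([np.cos(yaw),np.sin(yaw),0]);z=np.array([0,0,-1.]);return R.from_matrix(np.c_[np.cross(y,z),y,z]).as_quat()
def st():
    s=env.observe();print("t%.1f"%s["time"],np.round(s["position"],1),"F",np.round(s["contact_force"],1),"M",np.round(s["moment"],2),"w%.1f f%.1f"%(s["gripper_width"],s["finger_force"]));return s
E
python3 - <<'E'
from h import *
im=env.get_image("top")
for n,uv,z in [("tongue",(184,240),2),("rear",(198,186),6),("rib",(190,209),46),("bar",(271,231),99),("latch",(287,171),113)]:
    print(n,toworld(im,[uv],z).round(1))
a=toworld(im,[(184,240),(198,186)],4);d=a[1]-a[0];yl=np.arctan2(d[1],d[0])
b=toworld(im,[(271,231),(287,171)],105);e=b[1]-b[0];yt=np.arctan2(e[1],e[0])
print("yaws",yl,yt,np.linalg.norm(d),np.linalg.norm(e))
w=env.get_image("wrist");E=np.array(w["extrinsics"]);s=env.observe()
T=R.from_quat(s["eef_rot"]).as_matrix();print("cam in tool",(T.T@(E[:3,3]-s["position"])).round(1),(T.T@E[:3,:3]).round(2).tolist(),w["fx"])
for p in [(*toworld(im,[(190,212)],6)[0,:2],330),(*toworld(im,[(280,203)],90)[0,:2],400)]:
    for y in (yl,yl+np.pi):
        q=env.solve_ik(np.array(p),down(y));print(np.round(p,0),y,None if q is None else np.round(q,2))
E
```

```text
tongue [[397.2 277.7   2. ]]
rear [[574.2 235.4   6. ]]
rib [[498.3 253.5  46. ]]
bar [[435.8  -1.8  99. ]]
latch [[617.6 -46.6 113. ]]
yaws -0.2312200556708485 -0.24487355814598494 181.8040313889625 187.95161792521358
cam in tool [ 76.8  -0.4 -69.8] [[-0.0, -0.95, -0.3], [1.0, -0.0, 0.0], [-0.0, -0.3, 0.95]] 267.2691268183785
[489. 259. 330.] -0.2312200556708485 [ 0.37  0.14 -0.14  1.29  0.    2.17]
[489. 259. 330.] 2.9103725979189448 [ 0.37  0.14 -0.14  1.29  0.   -0.97]
[521. -28. 400.] -0.2312200556708485 [-0.18  0.06 -0.09  1.43  0.    1.62]
[521. -28. 400.] 2.9103725979189448 [-0.18  0.06 -0.09  1.43  0.   -1.52]
```

Run:
```python
from h import *
yl=-.231
env.move_pose([521,-28,280],down(-.245)); st()
im=env.get_image("wrist");np.save("tub1.npy",im,allow_pickle=True);cv2.imwrite("pics/tub1.png",im["color"])
env.move_pose([489,258,215],down(yl)); st()
im=env.get_image("wrist");np.save("lid1.npy",im,allow_pickle=True);cv2.imwrite("pics/lid1.png",im["color"])
for n in("tub1","lid1"):
    c=cv2.imread(f"pics/{n}.png");cv2.imwrite(f"pics/{n}x.png",cv2.resize(c,(800,600),interpolation=cv2.INTER_CUBIC))
```

```text
t2.3 [521.2 -28.8 280.1] F [-0.4 -1.   0.1] M [-0.04 -0.07  0.  ] w85.7 f0.0
t3.5 [489.6 257.3 215.3] F [-0.1 -0.2 -0.1] M [ 0.06  0.02 -0.01] w85.1 f0.0
```

View pics/tub1x.png

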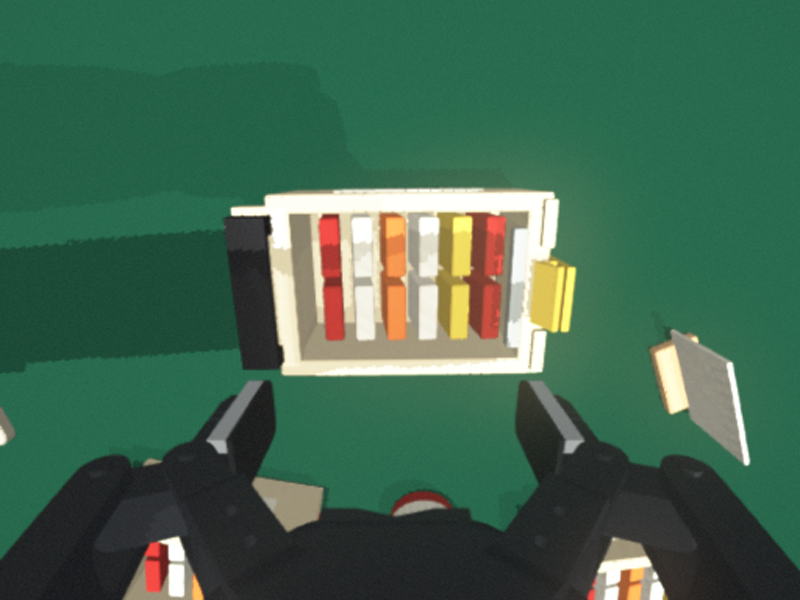

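View pics/lid1x.png

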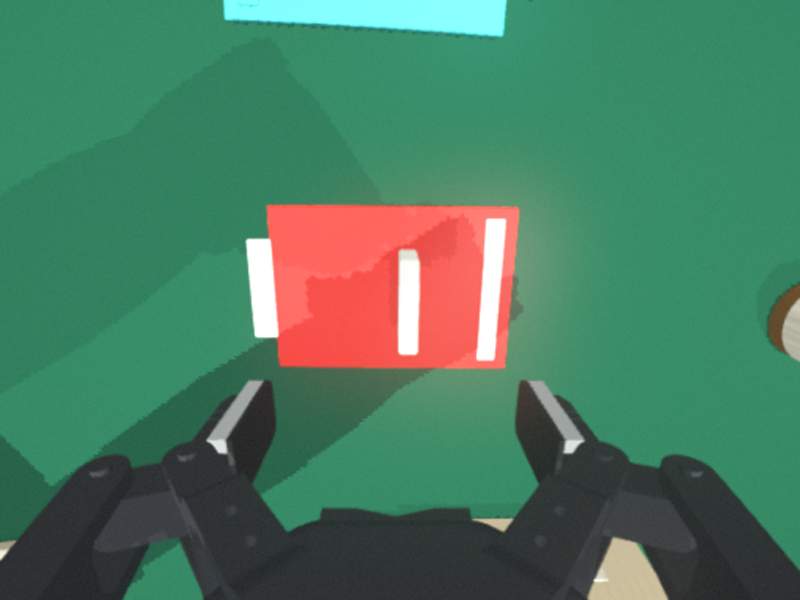

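The tub picture shows the bar from (227,217) to (282,369), the posts at x≈535–557 and the catch at (555,295). The lid picture (800x600) shows plate corners (267,206), (518,207), (506,368), (280,367), tongue front corners (247,239), (255,337), and the rib top end at (399..419,354). I'll enlarge the tub ends for accuracy.

```bash
python3 - <<'E'
import cv2,numpy as np
c=cv2.imread("pics/tub1.png")
a=c[115:250,140:200];b=c[115:250,320:380]
cv2.imwrite("pics/tubcrop.png",cv2.resize(np.hstack([a,b]),(480,540),interpolation=cv2.INTER_CUBIC))
E
python3 - <<'E'
from h import *
from scipy.optimize import least_squares
im=np.load("lid1.npy",allow_pickle=True).item()
uv=np.array([(267,206),(518,207),(506,368),(280,367),(247,239),(255,337),(399,354),(419,354)])/1.5625
P=np.array([(-83,58,6),(83,58,6),(83,-58,6),(-83,-58,6),(-99,35,4),(-99,-35,4),(4,-30,46),(16,-30,46)],float)
f=lambda p:(proj(im,np.c_[P[:,:2]@np.array([[np.cos(p[2]),np.sin(p[2])],[-np.sin(p[2]),np.cos(p[2])]])+p[:2],P[:,2]])-uv).ravel()
r=least_squares(f,[489,258,-.23]);print(r.x,r.fun.reshape(-1,2).round(1).tolist())
E
```

```text
[ 4.88732483e+02  2.57657644e+02 -2.36316323e-01] [[-0.3, -0.3], [0.9, -0.3], [-0.6, -0.4], [0.1, -0.2], [-0.2, 0.7], [0.9, -0.3], [-0.1, 0.4], [-0.6, 0.4]]
```

View pics/tubcrop.png

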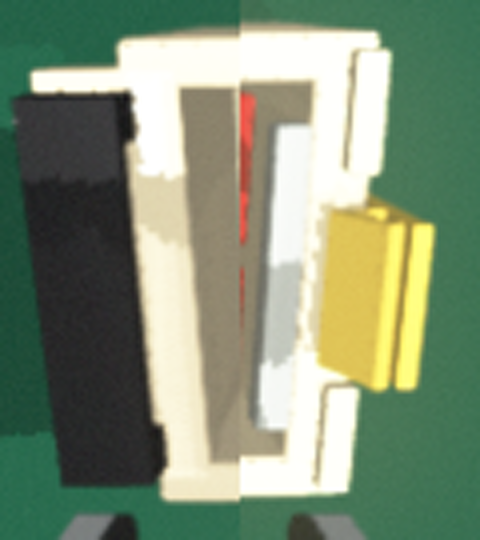

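The crop (4x) shows the bar's front top edge (17,97)–(64,486) and lower rear edge (127,145)–(152,420). The post inner edges run (357,50)–(347,170) and (330,390)–(315,485), and the rim sides are at rows ≈35 and ≈497.

Run:
```python
from h import *
from scipy.optimize import least_squares
im=np.load("tub1.npy",allow_pickle=True).item()
n=None
L=[(17,97,99.5,-112,n),(64,486,99.5,-112,n),(127,145,93.5,-87,n),(152,420,93.5,-87,n),
(357,50,91,83,n),(347,170,91,83,n),(330,390,91,83,n),(315,485,91,83,n),
(390,52,91,91.5,n),(347,490,91,91.5,n),
(140,39,85,n,62),(200,36,85,n,62),(320,33,85,n,62),(200,500,85,n,-62),(170,500,85,n,-62),(320,494,85,n,-62)]
uv=np.array([((140+u/4) if u<240 else 320+(u-240)/4,115+v/4) for u,v,*_ in L])-.375
W=toworld(im,uv,np.array([l[2] for l in L]))[:,:2]
def f(p):
    c,s=np.cos(p[2]),np.sin(p[2]);q=(W-p[:2])@np.array([[c,-s],[s,c]])
    return np.array([q[i,0]-l[3] if l[3] is not None else q[i,1]-l[4] for i,l in enumerate(L)])
r=least_squares(f,[521,-28,-.245],loss="soft_l1");print(r.x,f(r.x).round(1))
```

```text
[ 5.31762290e+02 -2.56325752e+01 -2.37448658e-01] [ 2.2  1.6  0.1 -0.4 -0.3 -0.2  0.8 -0.7 -0.9 -0.4 -0.7 -0.2 -0.7  0.5
  0.5  0.6]
```

```bash
cat >> h.py <<'E'
TUB=np.array([531.76,-25.63,0]);YT=-.2374; GZ=86.  # TCP in lid frame (10,0,GZ)
def tcp(tip,tilt,T=TUB,yt=YT):   # lid tip in tub frame, tilt rear-up -> TCP pose
    Rt=R.from_euler("z",yt);Rl=Rt*R.from_euler("y",-tilt)
    p=T+Rt.apply(tip)+Rl.apply([109,0,GZ]); y=np.array([1.,0,0]);z=np.array([0,0,-1.])
    return p,(Rl*R.from_matrix(np.c_[np.cross(y,z),y,z])).as_quat()
E
python3 - <<'E'
from h import *
L=np.array([488.7,257.7]);a=-.2363;g=L+10*np.array([np.cos(a),np.sin(a)])
env.move_straight([*g,150],down(a));env.move_straight([*g,GZ],None,rate=80);s=st()
env.clamp(100);st()
env.move_straight([*g,GZ+130],None,rate=120);s=st()
Rl=R.from_quat(s["eef_rot"])*R.from_matrix(np.c_[[0,1,0],[1,0,0],[0,0,-1.]]).inv();print(Rl.as_euler("ZYX"))
P=np.array([(-83,58,6),(83,58,6),(83,-58,6),(-83,-58,6),(-99,35,4),(-99,-35,4)],float)
W=s["position"]+Rl.apply(P-[10,0,GZ]);im=env.get_image("wrist")
c=cv2.resize(im["color"],(800,600),interpolation=cv2.INTER_CUBIC)
for u in proj(im,W)*1.5625: cv2.circle(c,tuple(int(v) for v in u.round()),3,(255,0,0),1)
cv2.imwrite("pics/held.png",c)
E
```

```text
t5.1 [498.8 255.5  86.4] F [-0.6  0.1  1.2] M [ 0.    0.   -0.04] w85.4 f0.0
t5.8 [498.7 255.4  86.3] F [-0.6  0.1  2.6] M [-0.02  0.05  0.03] w10.7 f97.9
t7.0 [497.8 255.1 214.9] F [-0.2 -0.  -2.8] M [ 0.05 -0.07 -0.06] w10.5 f97.4
[-0.2362963   0.00166505 -0.00112287]
```

View pics/held.png

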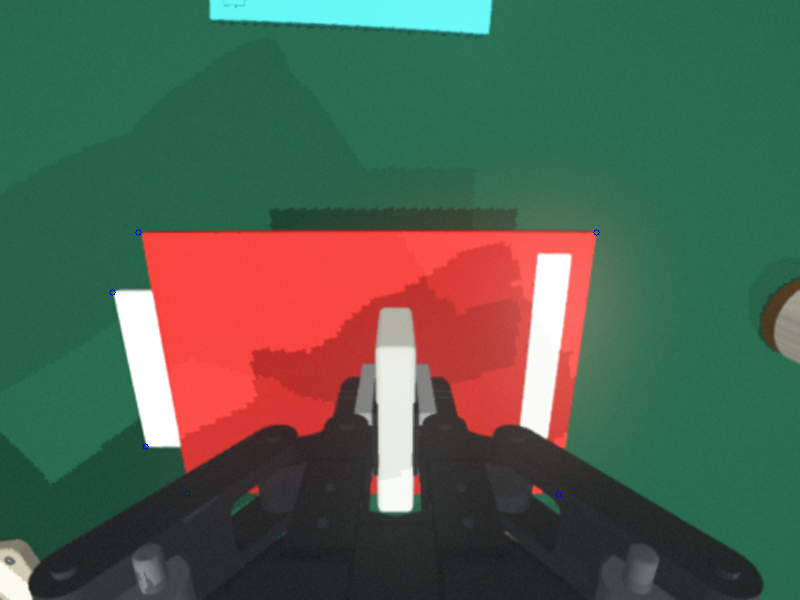

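The lid is held as modelled: the projected corners match the picture within about 2 px. Now I'll carry it over the tub.

Run:
```python
from h import *
p,q=tcp([-76,0,150],.2);env.move_pose(p,q);st()
p,q=tcp([-76,0,97],.2);env.move_straight(p,q,rate=80);s=st();print((s["position"]-p).round(2))
Rl=R.from_quat(s["eef_rot"])*R.from_matrix(np.c_[[0,1,0],[1,0,0],[0,0,-1.]]).inv();print(Rl.as_euler("ZYX"))
tip=s["position"]+Rl.apply([-109,0,-GZ]);print("tip tub",R.from_euler("z",-YT).apply(tip-TUB))
im=env.get_image("wrist")
Rt=R.from_euler("z",YT)
c=cv2.resize(im["color"],(800,600),interpolation=cv2.INTER_CUBIC)
def dot(W,col):
    for u in proj(im,W)*1.5625: cv2.circle(c,tuple(int(v) for v in u.round()),3,col,1)
dot(TUB+Rt.apply([(-112,0,99.5),(-87,0,99.5),(-112,40,99.5),(-87,40,99.5),(-112,-40,99.5),(83,62,91),(83,20,91)]),(255,0,0))
dot(tip+Rl.apply([(0,35,4),(0,-35,4),(16,58,6),(182,58,6)]),(0,255,0))
cv2.imwrite("pics/pre.png",c)
```

```text
t8.2 [544.9 -28.1 255.5] F [ 0.7 -0.2 -1.7] M [0.07 0.26 0.02] w10.5 f97.4
t9.0 [545.6 -28.8 203.3] F [-0.2 -0.1 -1.6] M [0.05 0.22 0.05] w10.6 f97.4
[0.45 0.04 0.38]
[-2.37209042e-01 -2.00846712e-01  5.88975986e-05]
tip tub [-75.48297709   0.13741903  97.29912578]
```

View pics/pre.png

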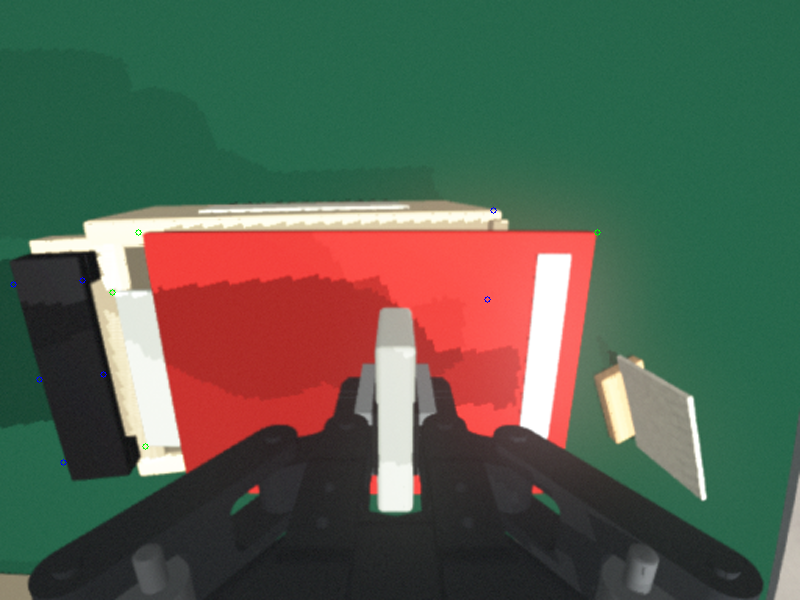

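The tongue lies squarely in front of the slot bar: tongue corners at (118,292) and (145,447), bar rear edge at about u=95–130. Lateral error is ≤1 mm. Next I lower it and feed it in, with force feedback.

```bash
cat >> h.py <<'E'
RL0=R.from_matrix(np.c_[[0,1,0],[1,0,0],[0,0,-1.]]).inv()
def tipnow(s):
    Rl=R.from_quat(s["eef_rot"])*RL0
    tip=s["position"]+Rl.apply([-109,0,-GZ]);return R.from_euler("z",-YT).apply(tip-TUB),-Rl.as_euler("ZYX")[1]
def go(tip,tilt,rate=20,quiet=False,F0=np.zeros(3)):
    p,q=tcp(tip,tilt);env.move_straight(p,q,rate=rate);s=env.observe();t,a=tipnow(s)
    f=R.from_euler("z",-YT).apply(s["contact_force"])-F0
    if not quiet: print("t%.1f cmd"%s["time"],np.round(tip,1),"tip",t.round(1),"tilt %.3f"%a,"F",f.round(1),"My %.2f"%R.from_euler("z",-YT).apply(s["moment"])[1],flush=True)
    return f,t,a
E
python3 - <<'E'
from h import *
env.sleep(.3);F0,_,_=go([-76,.5,97],.2);np.save("F0.npy",F0)
f,_,_=go([-80,.5,86.3],.2,40,F0=F0)
x=-82
while np.linalg.norm(f)<6 and x>-96:
    f,t,a=go([x,.5,85.9],.19,20,F0=F0);x-=2
E
```

```text
t9.6 cmd [-76.    0.5  97. ] tip [-76.    0.5  97.1] tilt 0.200 F [-0.3 -0.2 -1.9] My 0.27
t10.0 cmd [-80.    0.5  86.3] tip [-80.6   0.4  85.8] tilt 0.199 F [ 1.1 -0.4 -0.1] My 0.24
t10.3 cmd [-82.    0.5  85.9] tip [-81.9   0.5  85.9] tilt 0.190 F [-0.6  0.3  0.2] My 0.31
t10.5 cmd [-84.    0.5  85.9] tip [-84.2   0.5  85.9] tilt 0.190 F [ 0.6  1.2 -0.4] My 0.21
t10.8 cmd [-86.    0.5  85.9] tip [-86.2   0.5  85.9] tilt 0.190 F [1.3 0.8 0.3] My 0.22
t11.0 cmd [-88.    0.5  85.9] tip [-88.2   0.5  85.9] tilt 0.190 F [ 0.1  0.1 -0.4] My 0.25
t11.3 cmd [-90.    0.5  85.9] tip [-90.2   0.5  85.9] tilt 0.190 F [ 0.6  1.3 -0.8] My 0.23
t11.5 cmd [-92.    0.5  85.9] tip [-92.2   0.5  85.9] tilt 0.190 F [ 1.2  1.1 -0.2] My 0.26
t11.8 cmd [-94.    0.5  85.9] tip [-94.2   0.5  85.9] tilt 0.190 F [0.6 0.4 0.3] My 0.27
```

Tongue is in the slot with no resistance. Pushing on to the strip and the stop.

Run:
```python
from h import *
F0=np.load("F0.npy");x=-95;f=[0]
while f[0]<11.5 and x>-106:
    go([x,.5,85.9],.18,20,True,F0);env.sleep(.1);f,t,a=go([x,.5,85.9],.18,20,F0=F0);x-=1 if f[0]<5 else .5
np.save("x.npy",x)
```

```text
t12.4 cmd [-95.    0.5  85.9] tip [-95.    0.5  85.9] tilt 0.180 F [0.4 0.  0.3] My 0.27
t13.0 cmd [-96.    0.5  85.9] tip [-96.    0.5  85.9] tilt 0.180 F [ 0.1  0.7 -0.4] My 0.26
t13.6 cmd [-97.    0.5  85.9] tip [-96.5   0.5  86.1] tilt 0.181 F [1.8 0.6 0.6] My -0.22
t14.2 cmd [-98.    0.5  85.9] tip [-97.5   0.5  86.1] tilt 0.181 F [4.1 0.8 1.4] My -0.62
t14.8 cmd [-99.    0.5  85.9] tip [-98.6   0.5  86.1] tilt 0.181 F [5.2 0.8 1.1] My -0.94
t15.4 cmd [-99.5   0.5  85.9] tip [-98.8   0.5  86.1] tilt 0.181 F [4.4 0.4 0.6] My -1.03
t16.0 cmd [-100.5    0.5   85.9] tip [-99.4   0.5  86.2] tilt 0.182 F [5.5 0.9 0.5] My -1.27
t16.6 cmd [-101.     0.5   85.9] tip [-99.6   0.5  86.2] tilt 0.183 F [6.5 1.2 0.2] My -1.33
t17.2 cmd [-101.5    0.5   85.9] tip [-99.9   0.5  86.3] tilt 0.183 F [ 6.5 -0.   0.2] My -1.42
t17.8 cmd [-102.     0.5   85.9] tip [-100.2    0.5   86.3] tilt 0.183 F [7.8 0.4 0.5] My -1.53
t18.4 cmd [-102.5    0.5   85.9] tip [-100.4    0.6   86.4] tilt 0.184 F [ 7.4  0.4 -0.3] My -1.56
t19.0 cmd [-103.     0.5   85.9] tip [-100.6    0.5   86.4] tilt 0.184 F [ 7.8  0.8 -0.5] My -1.75
t19.6 cmd [-103.5    0.5   85.9] tip [-100.9    0.6   86.5] tilt 0.185 F [ 8.9  0.4 -1.4] My -1.81
t20.2 cmd [-104.     0.5   85.9] tip [-101.1    0.6   86.5] tilt 0.185 F [ 8.7  1.  -0.7] My -1.90
t20.8 cmd [-104.5    0.5   85.9] tip [-101.2    0.6   86.6] tilt 0.186 F [ 9.1 -0.7 -0.9] My -2.11
t21.4 cmd [-105.     0.5   85.9] tip [-101.3    0.6   86.7] tilt 0.187 F [ 9.3  0.4 -2. ] My -2.23
t22.0 cmd [-105.5    0.5   85.9] tip [-101.4    0.6   86.8] tilt 0.188 F [11.3  0.4 -1.1] My -2.37
```

```bash
cat >> h.py <<'E'
F0=np.load("F0.npy")
def piv(tip,tilt,settle=.1):
    p,q=tcp(tip,tilt);env.move_straight(p,q,rate=30);env.sleep(settle)
    A=[];
    for _ in range(3): s=env.observe();A.append((R.from_euler("z",-YT).apply(s["contact_force"])-F0,R.from_euler("z",-YT).apply(s["moment"])[1]-.26));env.sleep(.02)
    f=np.mean([x[0] for x in A],0);M=np.mean([x[1] for x in A]);t,a=tipnow(s)
    Rl=R.from_euler("y",-a);ref=Rl.apply([109,0,240]);rr=Rl.apply([172,0,6])
    # M*1000 = (0-ref_z)*Fx -(-ref_x)*Vf -(rr_x-ref_x)*Vr
    b=M*1000+ref[2]*f[0];Vr=(ref[0]*f[2]-b)/rr[0];Vf=f[2]-Vr
    print("t%.1f cmd"%s["time"],np.round(tip,1),"%.3f"%tilt,"tip",t.round(1),"tilt %.3f"%a,"F",f.round(1),"M %.2f Vf %.1f Vr %.1f"%(M,Vf,Vr),"w%.1f"%s["gripper_width"],flush=True)
    return f,t,a,Vf,Vr
E
python3 - <<'E'
from h import *
piv([-106,.5,85.3],.175)
f,*_=piv([-107,.5,85.3],.175)
x=-107
if f[0]<11.5: x=-108;f,*_=piv([x,.5,85.3],.175)
for a in (.15,.13,.11,.1):
    f,t,A,Vf,Vr=piv([x,.5,85.3],a)
    if abs(Vf)+abs(Vr)+f[0]>40: break
E
```

```text
t22.4 cmd [-106.     0.5   85.3] 0.175 tip [-101.3    0.6   86.6] tilt 0.184 F [10.8  0.3 -0.1] M -2.64 Vf 0.7 Vr -0.7 w10.4
t22.8 cmd [-107.     0.5   85.3] 0.175 tip [-101.4    0.6   86.8] tilt 0.186 F [11.7 -0.  -0.9] M -2.94 Vf -0.3 Vr -0.6 w10.9
t23.2 cmd [-107.     0.5   85.3] 0.150 tip [-101.4    0.6   86.6] tilt 0.160 F [11.9  0.9 -1.1] M -2.86 Vf 0.4 Vr -1.4 w10.7
t23.6 cmd [-107.     0.5   85.3] 0.130 tip [-101.4    0.6   86.6] tilt 0.140 F [11.4  0.2 -0.6] M -2.89 Vf -0.3 Vr -0.3 w10.7
t24.0 cmd [-107.     0.5   85.3] 0.110 tip [-101.4    0.6   86.5] tilt 0.120 F [11.2 -0.1 -0.1] M -2.85 Vf -0.3 Vr 0.2 w10.4
t24.4 cmd [-107.     0.5   85.3] 0.100 tip [-101.5    0.6   86.5] tilt 0.110 F [11.5  0.6 -0.2] M -2.84 Vf 0.1 Vr -0.3 w10.5
```

Run:
```python
from h import *
x=-105.5
for a in (.085,.07,.06,.05,.04,.03,.02,.01):
    f,t,A,Vf,Vr=piv([x,.5,84.8],a)
    if abs(Vf)+abs(Vr)+f[0]>42: break
```

```text
t24.8 cmd [-105.5    0.5   84.8] 0.085 tip [-101.2    0.6   85.9] tilt 0.093 F [9.8 0.3 1.9] M -2.18 Vf 2.4 Vr -0.5 w10.5
t25.2 cmd [-105.5    0.5   84.8] 0.070 tip [-101.3    0.6   85.9] tilt 0.078 F [9.4 0.3 2.4] M -2.13 Vf 2.3 Vr 0.0 w10.6
t25.6 cmd [-105.5    0.5   84.8] 0.060 tip [-101.4    0.6   86.1] tilt 0.068 F [8.8 0.3 3.3] M -2.04 Vf 2.3 Vr 1.0 w10.6
t26.0 cmd [-105.5    0.5   84.8] 0.050 tip [-101.5    0.7   86.2] tilt 0.058 F [7.9 0.5 3.9] M -2.02 Vf 1.2 Vr 2.6 w10.5
t26.4 cmd [-105.5    0.5   84.8] 0.040 tip [-101.6    0.7   86.2] tilt 0.048 F [8.  0.9 4.1] M -2.02 Vf 1.4 Vr 2.8 w10.7
t26.8 cmd [-105.5    0.5   84.8] 0.030 tip [-101.5    0.6   85.9] tilt 0.038 F [9.  0.1 3. ] M -1.98 Vf 2.5 Vr 0.5 w10.7
t27.2 cmd [-105.5    0.5   84.8] 0.020 tip [-101.5    0.7   85.9] tilt 0.028 F [8.9 0.2 2.9] M -2.04 Vf 1.8 Vr 1.1 w10.6
t27.6 cmd [-105.5    0.5   84.8] 0.010 tip [-101.6    0.7   86.7] tilt 0.018 F [5.3 0.  8.1] M -1.91 Vf -0.5 Vr 8.6 w10.4
```

Run:
```python
from h import *
x=-105.5;z=84.5;a=.005;n=0
while n<14:
    f,t,A,Vf,Vr=piv([x,.5,z],a);n+=1
    if abs(Vf)+abs(Vr)+abs(f[0])>44: break
    if Vf<1: z-=.5
    a-=.006
```

```text
t28.0 cmd [-105.5    0.5   84.5] 0.005 tip [-101.6    0.7   87.1] tilt 0.013 F [ 2.5 -0.  13.2] M -1.79 Vf -1.8 Vr 15.0 w10.3
t28.4 cmd [-105.5    0.5   84. ] -0.001 tip [-101.6    0.7   87. ] tilt 0.007 F [ 1.6  0.2 14.9] M -1.60 Vf -1.4 Vr 16.3 w10.7
t28.8 cmd [-105.5    0.5   83.5] -0.007 tip [-101.5    0.7   86.9] tilt 0.002 F [ 1.6 -0.3 17.5] M -1.39 Vf 0.5 Vr 17.0 w10.6
t29.2 cmd [-105.5    0.5   83. ] -0.013 tip [-101.4    0.7   86.8] tilt -0.004 F [ 0.5 -0.4 20.2] M -1.21 Vf 0.9 Vr 19.3 w10.6
t29.6 cmd [-105.5    0.5   82.5] -0.019 tip [-101.3    0.7   86.8] tilt -0.010 F [-0.5 -0.4 23.1] M -1.02 Vf 1.5 Vr 21.6 w10.6
t30.0 cmd [-105.5    0.5   82.5] -0.025 tip [-101.3    0.7   87.2] tilt -0.016 F [-2.5 -1.3 25.4] M -0.97 Vf -0.4 Vr 25.7 w10.8
t30.4 cmd [-105.5    0.5   82. ] -0.031 tip [-101.5    0.7   87.8] tilt -0.022 F [-6.1 -0.5 32.3] M -0.68 Vf -1.6 Vr 33.8 w10.7
t30.8 cmd [-105.5    0.5   81.5] -0.037 tip [-101.6    0.7   88.5] tilt -0.028 F [-9.8 -1.6 39.6] M -0.35 Vf -2.5 Vr 42.1 w10.9
```

Vr jumped while the rear height stalled near rim level, so it has probably bottomed. I'll relax and look.

Run:
```python
from h import *
piv([-105,.5,82.5],-.02)
piv([-104,.5,83.5],-.008)
im=env.get_image("wrist")["color"];a=cv2.resize(im[90:330,280:480],(500,600),interpolation=cv2.INTER_CUBIC)
b=cv2.resize(env.get_image("side")["color"][145:225,220:320],(300,240),interpolation=cv2.INTER_CUBIC)
c=np.zeros((600,800,3),np.uint8);c[:,:500]=a;c[:240,500:]=b;cv2.imwrite("pics/shut.png",c)
```

```text
t31.2 cmd [-105.     0.5   82.5] -0.020 tip [-101.1    0.7   87. ] tilt -0.011 F [-1.3 -0.7 24.8] M -0.83 Vf 2.0 Vr 22.8 w11.0
t31.6 cmd [-104.     0.5   83.5] -0.008 tip [-100.9    0.7   86.7] tilt -0.001 F [ 1.  -0.7 17.4] M -0.99 Vf 2.0 Vr 15.5 w10.7
```

View pics/shut.png

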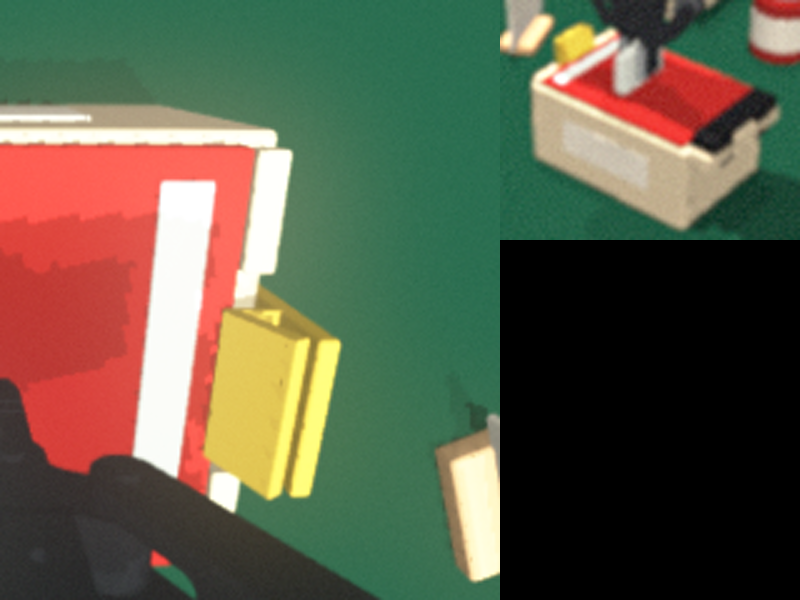

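The lid is inside the posts: its rear edge is hidden under the yellow nose, around (215,380), and the side view shows it flat. I'll unload in steps to confirm the catch holds before releasing.

Run:
```python
from h import *
for x,z,a in((-103,84,-.003),(-102,84.6,.002),(-101,85.2,.006),(-100.5,85.8,.008)): 
    f,t,A,Vf,Vr=piv([x,.5,z],a); print("rear",(t[2]-85+182*A).round(2))
```

```text
t32.1 cmd [-103.     0.5   84. ] -0.003 tip [-100.8    0.7   86.5] tilt 0.002 F [ 1.7  0.1 13.7] M -0.89 Vf 2.3 Vr 11.4 w10.5
rear 1.77
t32.5 cmd [-102.     0.5   84.6] 0.002 tip [-100.8    0.7   86.2] tilt 0.005 F [ 2.6  0.6 10.9] M -0.80 Vf 3.0 Vr 7.9 w10.5
rear 2.01
t32.9 cmd [-101.     0.5   85.2] 0.006 tip [-100.8    0.7   86. ] tilt 0.006 F [ 2.4 -0.2  8.5] M -0.64 Vf 2.9 Vr 5.7 w10.9
rear 2.17
t33.3 cmd [-100.5    0.5   85.8] 0.008 tip [-100.7    0.7   85.9] tilt 0.008 F [2.4 1.3 6.6] M -0.57 Vf 2.5 Vr 4.1 w10.8
rear 2.3
```

Run:
```python
from h import *
f,t,A,Vf,Vr=piv([-100.3,.5,86.8],.009)
env.let_go();env.sleep(.2);s=st()
p=s["position"];ax=R.from_quat(s["eef_rot"]).apply([0,0,-1.])
env.move_straight(p+ax*90,None,rate=120);p,q=tcp([-101,0,185],0);env.move_straight(p,q,rate=150);env.sleep(.3);st()
im=env.get_image("wrist")["color"];cv2.imwrite("pics/end.png",cv2.resize(im,(800,600),interpolation=cv2.INTER_CUBIC))
```

```text
t33.7 cmd [-100.3    0.5   86.8] 0.009 tip [-100.8    0.7   86. ] tilt 0.008 F [ 5.4  2.2 -2. ] M -1.07 Vf 0.6 Vr -2.5 w10.7
t34.6 [539.6 -27.  173.8] F [ 0.6 -0.9  0.1] M [-0.02 -0.01  0.01] w85.4 f0.0
t36.1 [539.3 -27.5 270.6] F [ 0.2 -0.   0.5] M [-0.05 -0.09 -0.02] w85.4 f0.0
```

View pics/end.png

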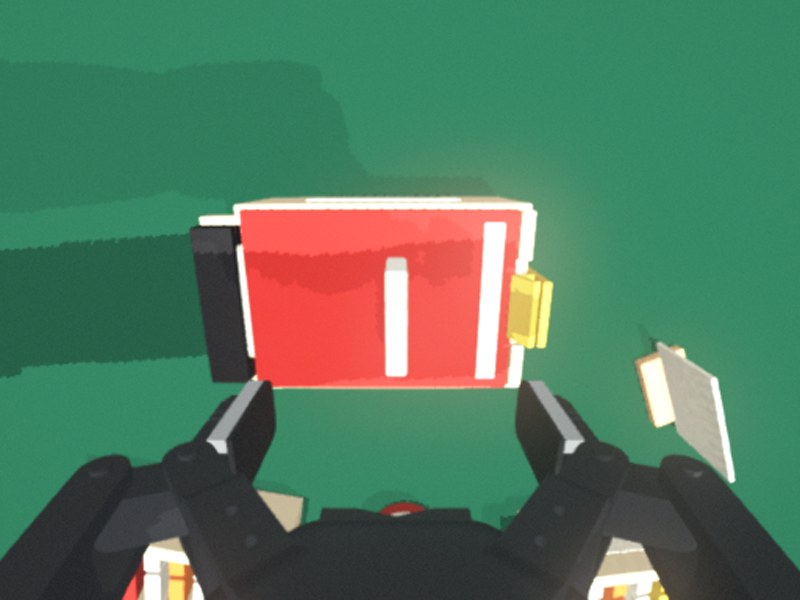

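After release the lid lies flat on the tub. Its plate spans (240,210) to (520,385), the tongue is under the bar, and the catch at (530,308) overlaps the rear edge. The tag is upright and has not moved.

```bash
python3 -c "
from bench import env
print(env.sign_off())"
```

```text
the job is handed in; nothing more can be done
None
```

The job is handed in at about 36 s: the lid lay flat on the leftmost tub with the catch over its rear edge, stayed put after I let go, and my highest force estimate on it was about 54 N (limit 60), reached briefly as it bottomed.

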